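# Prop up the amber visor of a dish viewing box and hold its lamp plunger at half press

## Task

On the white viewing box, raise the amber visor until it stands half open at 45 degrees and let go of it, so that the dish can be inspected. Then press the round black lamp plunger beside it down to its middle position (about 8 mm, where the green band of its stem is at the collar; pressed deep into the red band the lamp cuts out, so never go that far) and keep it pressed there: finish while holding it, with the visor still at 45 degrees. Do not press the plunger before the visor is up, and leave the brown bottle, the yellow-lidded cup and the red-capped vial standing where they are.

Things in the scene. Friction and masses are not known exactly. Their poses are not given: they have to be found in the camera images.
- viewer: White viewing box fixed to the worktop, 50 mm high. Origin on the worktop; front faces its -x (to the robot at yaw 0), y left. The case spans x -100..+90, y -145..+145 mm. The amber hinged visor covers its left part (y -25..+135), a fixed petri dish under it; the plunger is on the right part at x -65, y -105 mm, 80 mm from the visor's edge. A tall black PC stands left of it.
- visor_hinge (a point): Middle of the visor's hinge line, fixed on the box at x +75, y +55, z +55 mm of viewer; the hinge line runs along the box's y.
- visor_tab (a point): Grip point on the black pull tab at the middle of the visor's front edge (moves with it). Tab: 22 mm wide along the box's y (pinch across this; it can turn between the pads), 14 thick, standing 49 mm out from the front skirt, free air below. Point: mid width and thickness, 17 mm from the free end; with the visor shut 70 mm above the worktop, 207 mm in front of the hinge line and 15 mm above it.
- visor (a joint): Opening of the visor, rad: 0 shut, grows as its front swings up and back, limit 1.5; 45 degrees = 0.785. Starts shut or ajar (to 0.25). Stiff friction hinge, stays where it is left; 2 to 5 N at the tab moves it. Hood 175 mm long from the hinge, 160 wide, 27 high; at 45 degrees its front top edge is 200 mm above the worktop.
- plunger_top (a point): Centre of the top of the black round plunger head (36 mm across, 12 thick), 92 mm above the worktop when up; moves with it. Stem 21 mm across, banded from the collar upward: yellow 0..5.5 mm, green 5.5..10.5, red above; the bands sink into the fixed black collar, whose top is 60 mm above the worktop.
- plunger (a joint): Travel of the plunger in m, straight down: 0 up, 0.016 at the bottom stop; lamp on near 0.008, cuts out at 0.013. Spring return: about 2 N to start moving, then 0.4 N more per mm (about 5 N at 8 mm, 8.5 N at the bottom).
- brown_bottle: Loose brown bottle with a black cap, 48 mm across, 104 mm tall, to the front right of the box; origin at the centre of its underside. To be left alone.
- yellow_cup: Loose white cup with a yellow lid, 59 mm across, 66 mm tall, to the right of the box; origin at the centre of its underside. To be left alone.
- red_vial: Loose small white vial with a red cap, 24 mm across, 45 mm tall, to the front left of the box; origin at the centre of its underside. To be left alone.

How it is judged (in metres and radians):
On the way, in this order (a step that is already met when the one before it is completed fails the run):
1. the visor stands at 45 degrees, give or take 8 degrees, and the robot has let go of it (value of joint visor between 0.645 and 0.925 rad and contact force between each of the arm, the fingers and visor below 0.05 N), for 0.3 s.
2. the fingers hold the plunger in its middle position (5.5 to 10.5 mm down) (value of joint plunger between 0.0055 and 0.0105 m and contact force between the fingers and plunger above 1.5 N), for 0.5 s.
At the end, for the whole second after the job is handed in: The visor stands by itself at 45 degrees (37 to 53 degrees), untouched; the robot's fingers are still pressing the plunger (more than 1.5 N) and keep it 5.5 to 10.5 mm down through the last second; bottle, cup and vial stand upright within 15 mm of where they were (all of step 1 and all of step 2 and distance of each of brown_bottle, yellow_cup, red_vial from where it was at the start of the episode below 0.015 m and angle between each of brown_bottle, yellow_cup, red_vial's own z axis and vertical below 0.2 rad); the arm keeps its last pose, push and grip.
It fails at once if the plunger is pressed to where the lamp cuts out (13 mm or more) (value of joint plunger above 0.013 m).
It fails at once if the plunger is pressed (more than 3 mm) before the visor is up (value of joint plunger above 0.003 m and value of joint visor below 0.645 rad).
It fails at once if the bottle, the cup or the vial is moved by more than 15 mm or knocked over (distance of any of brown_bottle, yellow_cup, red_vial from where it was at the start of the episode above 0.015 m or angle between any of brown_bottle, yellow_cup, red_vial's own z axis and vertical above 0.2 rad).
It also fails if it takes over 61 s, if anything falls off the work surface, if the arm or the gripper's body presses on something with over 40 N, if the wrist force passes 120 N, or if a joint passes its speed limit or range.

## Robot

A 6-joint arm with a two-finger parallel gripper is mounted at the origin on a cart in front of the work surface, level with it; the furniture and walls round the work are solid. World frame = base frame: x ahead of the robot, y to its left, z up, the work surface at z = 0. Lengths are in m, angles in degrees, forces in N, time in s.
With the tool pointing down it reaches from about 0.25 to 0.8 m from the base axis. Payload 8.5 kg.
Tool frame: the origin (TCP) lies on the centre line of the jaws, within the pads' length; the fingertips stand 17 mm ahead of it and the grasp point (between the pads) lies 2 mm behind it (finger_overhang is the distance from the TCP to the fingertips, in m); z points along the fingers, y is the direction in which the jaws open and shut (so a half turn about z gives the same grasp; the last joint's range is limited). The gripper opens to 85 mm and grips with 20 to 120 N. Pads are 22 mm wide; open, the fingers measure 114 mm over their backs; the gripper's body (76 mm by 85 mm) begins 54 mm behind the grasp point. The pads swing forward as they close: fully open they stand 13 mm farther back than shut.
Start: joints at [-72.135, 13.648, -0.773, 75.585, 0, 90], TCP at [0.161, -0.5, 0.225] pointing down, gripper open.
Joint ranges: [-152.45, 152.45], [-59.26, 108.67], [-65.41, 83.53], [-104.44, 129.93], [-82.83, 76.93], [-180, 180]. Speed limits (degrees/s): [127.2, 127.2, 159.86, 180, 180, 180].

## Interface

Orientations are given as [roll, pitch, yaw] about the fixed x, y, z axes, in that order (R = Rz(yaw) Ry(pitch) Rx(roll)).
In Python, from station import * gives the robot as it stands. Calls block until the motion is done:
- move_ptp(position, orientation): joint-space move of the TCP to a pose.
- move_straight(position, rot=None, vel=0.15): straight line of the TCP; rot=None keeps the orientation; vel is the mean speed in m/s.
- move_j(angles): joint-space move.
- command_gripper(opening): finger opening in m; the grip force is fixed at half the most; returns when the fingers have stopped.
- dwell(seconds).
- inverse_kinematics(position, orientation): joint angles nearest the present ones, or None.
- capture(name): name is "side" or "top"; returns the picture (480x640x3 uint8, red, green, blue); there is no depth.
- camera_params(name): a dict with "intrinsics" (3x3 intrinsics, pixels), "view" (4x4, takes a point from world to camera coordinates). Camera axes: x right, y up, looking along -z (the intrinsics and any distortion apply to the point x, -y, -z); pixel columns grow to the right and rows downward; lengths in m; the calibration is good to about 2 mm. A picture is of the moment at which its call begins. camera_params takes no time and is no camera call.
A pose or a line that the arm cannot do raises PlanningError and nothing moves.
- sign_off(): hands the job in, once; it reports no verdict.
Readings, each from a call of its own:
- read_time(): time.
- read_joint_pos(): joint angles.
- read_joint_velocities(): joint speeds.
- read_tau(): joint torques, N m.
- read_eef_pos(): TCP position.
- read_tcp_rot(): TCP orientation.
- read_ft_force(): force on the tool from outside, world axes, zero at the start.
- read_moment(): the same for the moment, N m.
- read_width(): finger opening in m.
Only numpy, scipy, OpenCV 4.12 (cv2) and the standard library are available. Lean on these libraries where they do the work, as an engineer would, in place of code of your own. Each camera call takes 0.05 s, during which the arm holds its last target. There are 200 camera calls.

## Working session

There is one attempt and no reset: what is moved stays moved. The work goes in short steps, each a Python script; the robot and the scene stay as the last script left them, time stands still between calls to the robot, and variables do not carry over. Pictures are saved under pics/ and viewed, about 8 in all and at most 12, crops included, and the job is handed in when it is done.

```bash
ls; mkdir -p pics
python3 - <<'E'
from station import *
import cv2
for n in("side","top"):
    im=capture(n); cv2.imwrite(f"pics/{n}0.png",im[:,:,::-1])
    p=camera_params(n); print(p)
print(read_time(),read_eef_pos(),read_tcp_rot(),read_ft_force(),read_width())
E
```

```text
pics
{'intrinsics': array([[534.98349441,   0.        , 317.48444187],
       [  0.        , 534.98349441, 240.44411702],
       [  0.        ,   0.        ,   1.        ]]), 'view': array([[-0.86032964, -0.50971063,  0.00529052,  0.37950707],
       [ 0.24767136, -0.40892271,  0.8783172 , -0.27910142],
       [-0.4455242 ,  0.75695263,  0.47804906, -0.78225518],
       [ 0.        ,  0.        ,  0.        ,  1.        ]])}
{'intrinsics': array([[433.64358992,   0.        , 323.65353522],
       [  0.        , 433.64358992, 242.28757126],
       [  0.        ,   0.        ,   1.        ]]), 'view': array([[-0.00472291, -0.99985477, -0.016375  , -0.10747791],
       [ 0.99324907, -0.00658843,  0.11581397, -0.54952965],
       [-0.11590503, -0.01571748,  0.99313593, -0.91161197],
       [ 0.        ,  0.        ,  0.        ,  1.        ]])}
0.1 [ 0.16091562 -0.49933898  0.22453265] [-1.79925966e+02  1.33077263e-03  1.78609558e+01] [-0.42187993 -0.80057158  0.01620872] 0.0853400666572915
```

View pics/side0.png

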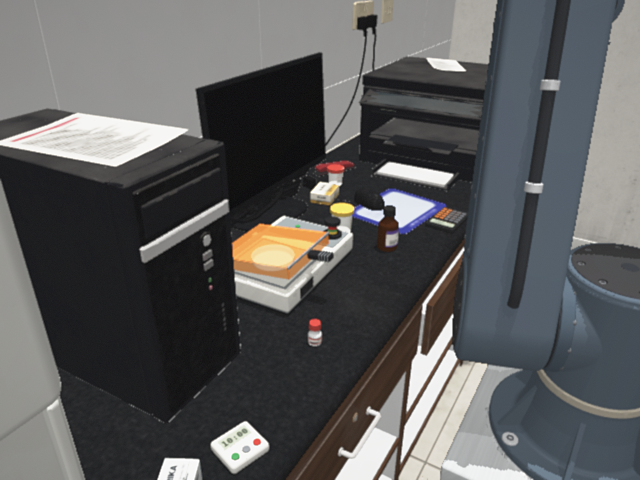

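View pics/top0.png

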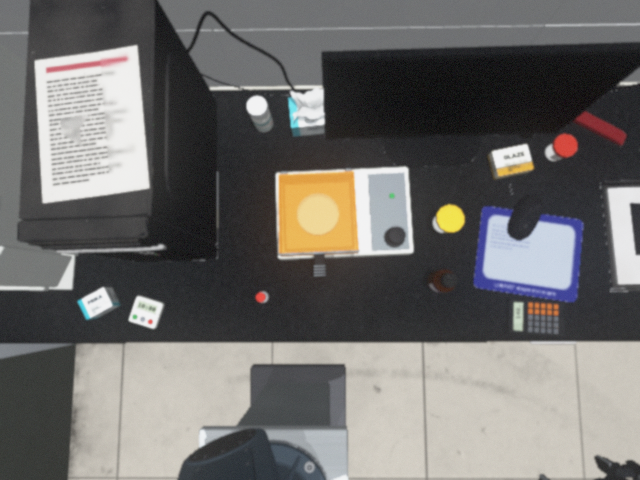

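The side picture shows the box near (290,260), tab near (320,255) and vial (315,332). The top picture shows the box at (275..413, 167..258), tab (320,266) and plunger (395,237). I'll enlarge both.

Run:
```python
import cv2
a=cv2.imread("pics/top0.png")[150:310,250:480]; cv2.imwrite("pics/topc.png",cv2.resize(a,None,fx=3.4,fy=3.4,interpolation=2))
a=cv2.imread("pics/side0.png")[195:315,225:385]; cv2.imwrite("pics/sidec.png",cv2.resize(a,None,fx=5,fy=5,interpolation=2))
```

```text
(no output)
```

View pics/topc.png

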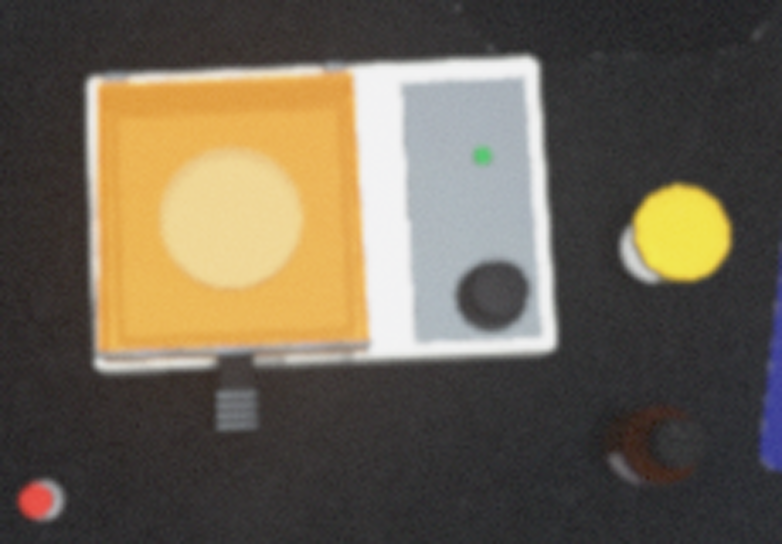

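View pics/sidec.png

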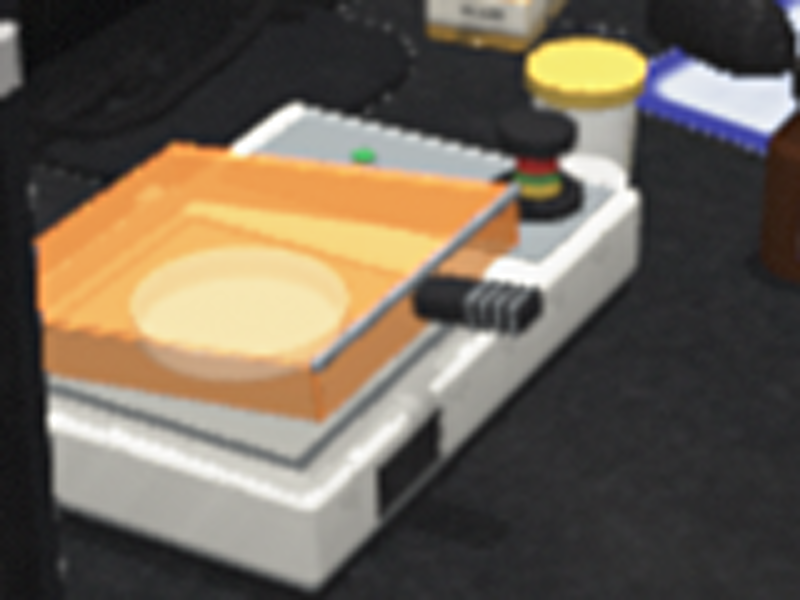

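```bash
cat > fit.py <<'E'
import numpy as np
from scipy.optimize import least_squares
from station import camera_params
C={n:camera_params(n) for n in("side","top")}
def proj(n,P):
    q=C[n]["view"]@np.r_[P,1]; q=q[:3]*[1,-1,-1]; u=C[n]["intrinsics"]@q; return u[:2]/u[2]
def ray(n,uv,z):
    V=C[n]["view"];d=np.linalg.inv(C[n]["intrinsics"])@np.r_[uv,1]*[1,-1,-1]
    d=V[:3,:3].T@d;c=-V[:3,:3].T@V[:3,3];return c+d*(z-c[2])/d[2]
def W(p,P):
    c,s=np.cos(p[2]),np.sin(p[2]);return np.array([p[0]+c*P[0]-s*P[1],p[1]+s*P[0]+c*P[1],P[2]])
def vis(th,r,h,y): # r in front of hinge, h above hinge
    return [.075-r*np.cos(th)+h*np.sin(th),y,.055+r*np.sin(th)+h*np.cos(th)]
E
cat > f1.py <<'E'
from fit import *
T=lambda u,v:(u/3.4+250,v/3.4+150)
S=lambda u,v:(u/5+225,v/5+195)
obs=[("top",T(89,77),(.09,.145,.05)),("top",T(540,57),(.09,-.145,.05)),("top",T(556,350),(-.1,-.145,.05)),
("top",T(97,368),(-.1,.145,.05)),("top",T(500,290),(-.065,-.105,.092)),("side",S(537,130),(-.065,-.105,.092)),
("side",S(315,588),(-.1,.145,0)),("side",S(640,192),(-.1,-.145,.05)),("side",S(318,505),(-.1,.145,.05)),
("top",T(237,430),(.224,.015,.055)),("side",S(525,312),(.224,.015,.055)),("side",S(520,188),(.175,.028,-.025)),("side",S(315,368),(.175,.028,.135))]
def res(p):
    return np.ravel([proj(n,W(p,P if i<9 else vis(p[3],*P)))-uv for i,(n,uv,P) in enumerate(obs)])
s=least_squares(res,[.53,-.15,0,.1],loss="soft_l1");p=s.x
print(p[:2],np.degrees(p[2:]));print(res(p).reshape(-1,2).round(1))
print("tab",W(p,vis(p[3],.207,.015,.055)),"plunger",W(p,(-.065,-.105,.092)))
for n,u,z in(("vial",T(38,500),.045),("bottle",T(680,438),.104),("cup",T(682,232),.066)):print(n,ray("top",u,z))
np.save("p.npy",p)
E
python3 f1.py
```

```text
[ 0.61765037 -0.15407402] [1.8045921  7.17926018]
[[-0.9 -1.4]
 [-0.1 -0.9]
 [ 0.5  0.2]
 [-1.2  0.1]
 [ 0.2 -0.4]
 [ 0.8 -1.4]
 [ 0.3  4.9]
 [ 1.5 -0.7]
 [-0.9 -0.2]
 [ 0.1  0.8]
 [ 2.1  0.9]
 [-0.6 -0.3]
 [-0.3 -1. ]]
tab [ 0.4874796  -0.10314795  0.09575204] plunger [ 0.55598915 -0.26106885  0.092     ]
vial [0.43151863 0.02190726 0.045     ]
bottle [ 0.46607526 -0.36103459  0.104     ]
cup [ 0.59382366 -0.3774855   0.066     ]
```

The fit is within 1–2 px: tab at (0.487,-0.103,0.096), visor about 7° ajar, and bottle, cup and vial well clear. Next I move above the tab, grasp it and check.

Run:
```python
from fit import *
from station import *
import cv2
p=np.load("p.npy"); t=W(p,vis(p[3],.207,.015,.055)); rot=[180,0,float(np.degrees(p[2]))]
move_ptp([t[0],t[1],.24],rot); print(read_joint_pos(),read_time())
command_gripper(.055)
move_straight([t[0],t[1],t[2]-.002],vel=.1)
print(read_eef_pos(),t,read_ft_force())
cv2.imwrite("pics/side1.png",cv2.resize(capture("side")[180:330,220:420],None,fx=4,fy=4,interpolation=2)[:,:,::-1])
```

```text
[-1.20162638e+01  1.07522683e+01 -2.38176351e+00  7.68686678e+01
 -1.07666848e-02  1.66218465e+02] 1.9667
[ 0.4878821  -0.1032311   0.09425509] [ 0.4874796  -0.10314795  0.09575204] [0.05326793 0.34974414 0.54970236]
```

View pics/side1.png

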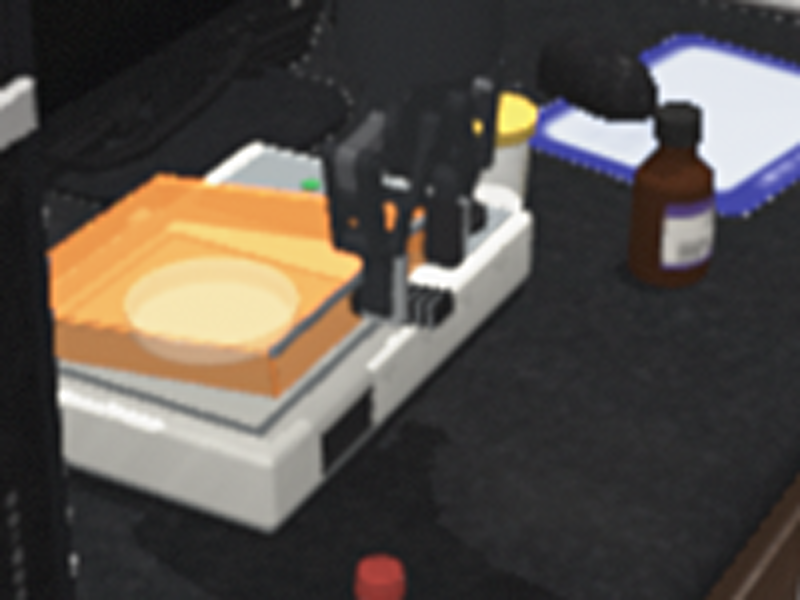

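The fingers straddle the tab, whose end shows at (430,305) with the near finger at (385,285). The visor is unmoved. Closing and raising along the arc.

Run:
```python
from fit import *
from station import *
import cv2
p=np.load("p.npy")
command_gripper(.0); print("w",read_width(),read_ft_force())
for th in np.linspace(p[3],np.radians(45.5),7)[1:]:
    t=W(p,vis(th,.207,.015,.055)); move_straight([t[0],t[1],t[2]-.002],vel=.08)
    print(np.degrees(th).round(1),read_eef_pos()-t,read_ft_force().round(1),read_width())
command_gripper(.06); print(read_ft_force().round(1))
e=read_eef_pos(); move_straight([e[0],e[1],e[2]+.07],vel=.1)
print(read_ft_force().round(1),read_time())
cv2.imwrite("pics/side2.png",capture("side")[60:360,200:600][:,:,::-1].repeat(2,0).repeat(2,1))
```

```text
w 0.019136863145149 [-1.94214606 -4.11090242  2.13960183]
13.6 [ 0.00058734 -0.00038635 -0.00197618] [ 3.2 -5.6 -0.6] 0.0190182784220498
20.0 [ 0.00129836 -0.00035055 -0.00201594] [ 4.8 -4.1 -1.8] 0.01884198877618454
26.3 [ 0.00173379 -0.0002996  -0.00212737] [ 8.7 -4.2 -3.6] 0.018486850489310314
32.7 [ 0.00175827 -0.00024935 -0.00233679] [ 7.3 -3.3 -4.5] 0.01820047826695545
39.1 [ 0.00119335 -0.00014105 -0.00260595] [ 6.7 -4.4 -3.5] 0.017928011762525526
45.5 [ 9.52805316e-04 -5.98914721e-05 -2.83053062e-03] [ 5.7 -4.3 -4.2] 0.017489444332051945
[0.4 1.9 0.4]
[-0.1  0.5 -0.2] 8.425
```

View pics/side2.png

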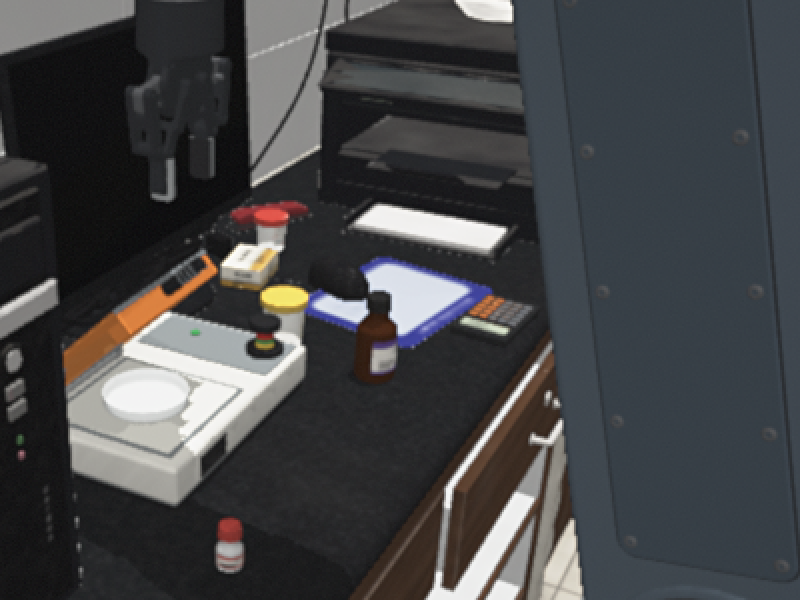

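The visor stands up with the hand clear, its front edge near (215,265) in the doubled view. I'll go above the plunger with the fingers shut and compare the image with predicted angles.

Run:
```python
from fit import *
from station import *
import cv2
p=np.load("p.npy"); g=W(p,(-.065,-.105,.092))
e=read_eef_pos(); move_straight([g[0],g[1],.28],vel=.15); command_gripper(0)
move_straight([g[0],g[1],.14],vel=.1)
dwell(.3);print(read_eef_pos(),read_ft_force(),read_width(),read_time(),finger_overhang if 'finger_overhang' in globals() else '')
a=capture("side")[160:310,220:380]; a=cv2.resize(a,None,fx=5,fy=5,interpolation=2)[:,:,::-1].copy()
for d,c in((37,(255,0,0)),(45,(0,255,0)),(53,(0,0,255))):
    pts=[((proj("side",W(p,vis(np.radians(d),*q)))-[220,160])*5).astype(int) for q in((.224,.015,.055),(.175,.028,-.025),(.175,0,-.025))]
    print(d,pts)
    for u in pts: cv2.circle(a,tuple(map(int,u)),4,c,1)
cv2.imwrite("pics/side3.png",a)
```

```text
[ 0.55608817 -0.26109273  0.14020827] [ 1.06751881 -0.38911059  0.09920103] 1.8269513401155435e-05 12.1417 0.017
37 [array([445, 216]), array([442, 164]), array([478, 223])]
45 [array([393, 150]), array([401, 119]), array([444, 173])]
53 [array([335,  90]), array([356,  79]), array([404, 128])]
```

View pics/side3.png

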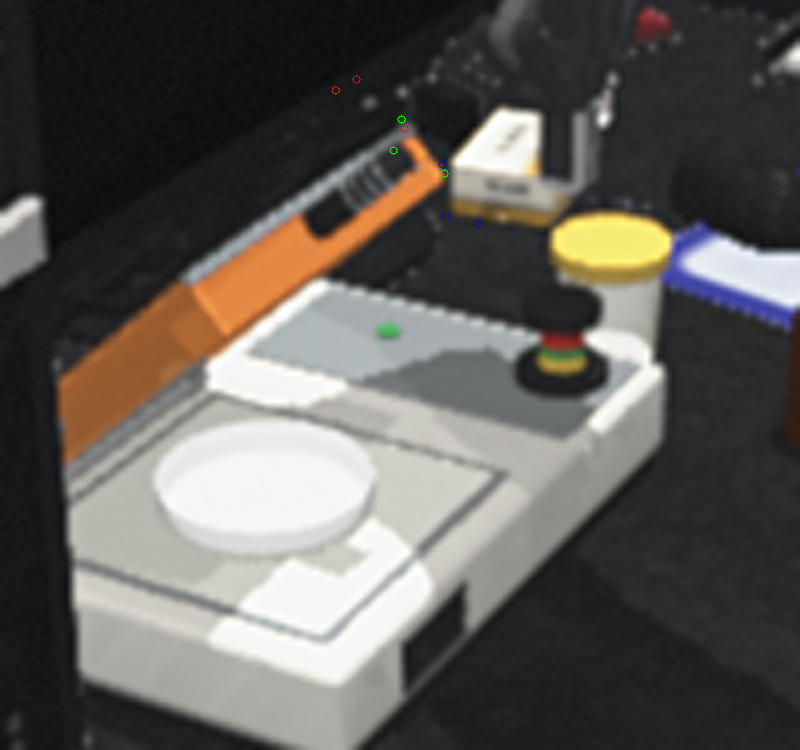

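The visor corners at (408,130) and (445,178) match the 45° prediction (401,119) and (444,173), so it stands at about 44°. Plunger still up (red band visible). Pressing in steps against force.

Run:
```python
from fit import *
from station import *
import cv2
p=np.load("p.npy"); g=W(p,(-.065,-.105,.092))
move_straight([g[0],g[1],.097+.017],vel=.05); dwell(.3); f0=read_ft_force()[2]; print(f0)
for h in (.094,.092,.090,.088,.086,.085,.084):
    move_straight([g[0],g[1],h+.017],vel=.02); dwell(.2)
    F=read_ft_force()[2]-f0; z=read_eef_pos()[2]-.017; print(h,round(z,5),round(F,2))
    if F>5: break
cv2.imwrite("pics/side4.png",cv2.resize(capture("side")[160:280,260:400],None,fx=5,fy=5,interpolation=2)[:,:,::-1])
print(read_time())
```

```text
0.05977147453491704
0.094 0.09403 -0.73
0.092 0.09202 -0.78
0.09 0.09 0.04
0.088 0.08801 0.42
0.086 0.08604 0.1
0.085 0.08502 -0.91
0.084 0.08401 -0.32
16.4083
```

View pics/side4.png

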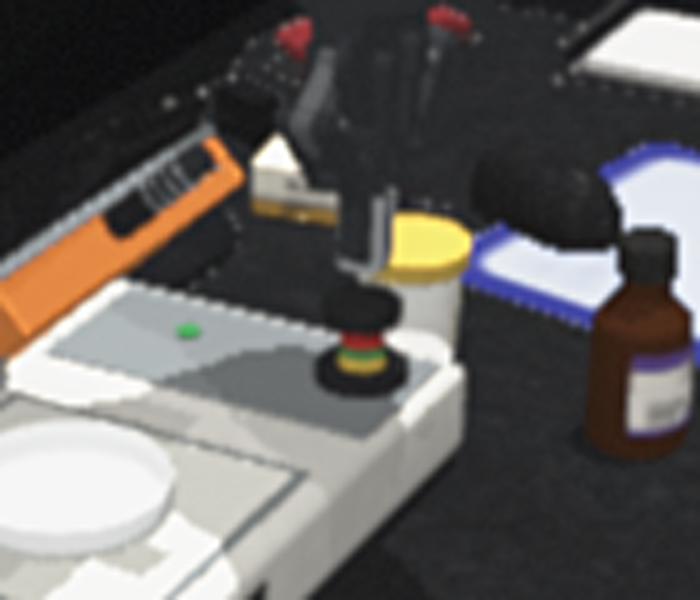

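No contact yet: in the picture a small gap remains between the fingertips (360,272) and the head top (362,293). Bands fully visible. I'll continue in 1 mm steps with averaged force.

Run:
```python
from fit import *
from station import *
import cv2
p=np.load("p.npy"); g=W(p,(-.065,-.105,.092))
def f():
    a=[]
    for _ in range(10): dwell(.03); a.append(read_ft_force()[2])
    return np.mean(a)
f0=f(); print(f0)
for h in np.arange(.083,.066,-.001):
    move_straight([g[0],g[1],h+.017],vel=.02)
    F=f()-f0; print(round(h,4),round(read_eef_pos()[2]-.017,5),round(F,2))
    if F>3.2: break
cv2.imwrite("pics/side5.png",cv2.resize(capture("side")[200:260,290:370],None,fx=8,fy=8,interpolation=2)[:,:,::-1])
print(read_time())
```

```text
0.19960911450001037
0.083 0.08302 0.06
0.082 0.08201 -0.4
0.081 0.08102 -0.11
0.08 0.08 -0.32
0.079 0.07901 0.07
0.078 0.07801 -0.05
0.077 0.07702 -0.24
0.076 0.07602 -0.15
0.075 0.07502 -0.07
0.074 0.07403 -0.28
0.073 0.07303 -0.27
0.072 0.07202 -0.25
0.071 0.07104 -0.29
0.07 0.07003 -0.27
0.069 0.06897 -0.05
0.068 0.06805 1.94
0.067 0.06701 2.05
26.7083
```

View pics/side5.png

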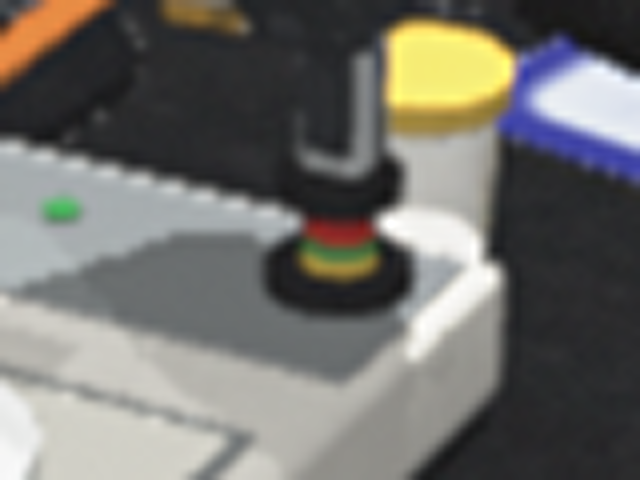

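The tip now rests on the centre of the head top (335,172). The bands are still fully out, so this is first contact at a nominal 0.0685. That is about 23 mm lower than computed, so the effective finger length is shorter than stated; I'll trust force and the bands instead. Pressing on with 1 mm steps.

```bash
cat >> fit.py <<'E'
def fz(n=10):
    from station import dwell,read_ft_force
    a=[]
    for _ in range(n): dwell(.03); a.append(read_ft_force())
    return np.mean(a,0)
E
python3 - <<'E'
from fit import *
from station import *
import cv2
p=np.load("p.npy"); g=W(p,(-.065,-.105,.092))
print(read_width())
for h in (.066,.065,.064,.063):
    move_straight([g[0],g[1],h+.017],vel=.02)
    F=fz(); print(h,round(read_eef_pos()[2]-.017,5),F.round(2))
    if F[2]>4.6: break
cv2.imwrite("pics/side6.png",cv2.resize(capture("side")[200:260,290:370],None,fx=8,fy=8,interpolation=2)[:,:,::-1])
print(read_time())
E
```

```text
4.102999414459025e-05
0.066 0.06602 [-0.51  0.35  2.82]
0.065 0.06503 [-0.51 -0.11  3.03]
0.064 0.06403 [-0.25  0.13  3.8 ]
0.063 0.06304 [-0.29 -0.02  4.37]
29.0917
```

View pics/side6.png

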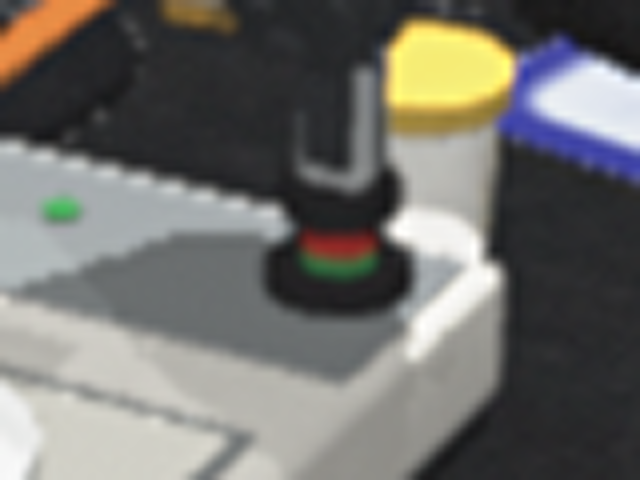

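The yellow band has just sunk in and the green is at the collar, so travel is about 5.5–6 mm, in agreement with 4.4 N. I'll go 2.2 mm further for the middle and check everything.

Run:
```python
from fit import *
from station import *
import cv2
p=np.load("p.npy"); g=W(p,(-.065,-.105,.092))
for h in (.062,.0608):
    move_straight([g[0],g[1],h+.017],vel=.02); print(h,read_eef_pos(),fz(15).round(2))
dwell(.6)
a=cv2.resize(capture("side")[190:350,220:420],None,fx=4,fy=3.75,interpolation=2)[:,:,::-1]
cv2.imwrite("pics/side7.png",a); print(fz(15).round(2),read_time())
```

```text
0.062 [ 0.55601891 -0.26108659  0.07898318] [-0.5  -0.02  4.41]
0.0608 [ 0.55599259 -0.261064    0.0777937 ] [-0.67  0.25  4.98]
[-0.36  0.06  4.96] 31.7417
```

View pics/side7.png

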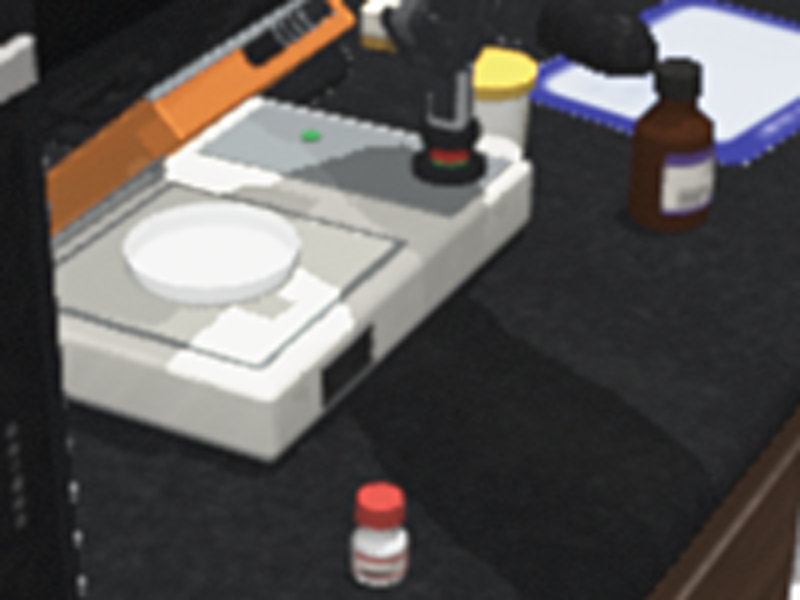

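The red band sits above a thin strip of green at the collar (450,160), and the force is 4.97 N, so travel is about 8 mm. The visor is still up, and bottle, cup and vial are upright in place. Handing in.

```bash
python3 -c "
from station import *
sign_off()"
```

```text
the job is handed in; nothing more can be done
```

I raised the visor to about 45°, let go of it, then pressed the plunger to its middle position and handed the job in while holding it there. No verdict was reported.

- **Visor:** it stands by itself at about 44° by the image overlay. The robot had let go, and the hand read about 0.5 N or less once clear of it.
- **Plunger:** the last reading was a steady 4.96 N, which is about 8 mm by the spring figures. In the last picture the green band was at the collar, with the yellow band sunk in and the red band still above.
- **Bottle, cup and vial:** all three were upright and looked in place in the last picture, but I did not measure their positions again. The time was about 32 s of the 61 s allowed.
- **Did not agree:** the fingers met the plunger head about 23 mm lower than I had computed from the finger length and head height given. The tab also read 17.5 to 19 mm wide in the grip instead of 22 mm. I did not find the cause, so I set the press depth by contact force and the colour bands.

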